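Drive a gouge handle into its steel socket

ROBOT

A 6-joint arm with a two-finger parallel gripper is mounted at the origin on the work surface. World frame = base frame: x ahead of the robot, y to its left, z up, the work surface at z = 0. Lengths are in m, angles in rad, forces in N, time in s.
With the tool pointing down it reaches from about 0.35 to 0.775 m from the base axis. Payload 5.5 kg.
Tool frame: the origin (TCP) lies midway between the tips of the shut fingers; the grasp point (between the pads) lies 19 mm behind it; z points along the fingers, y is the line along which they close (so a half turn about z gives the same grasp; the last joint's range is limited). The gripper opens to 85 mm and grips with 20 to 120 N. Pads are 22 mm wide; open, the fingers measure 114 mm over their backs; the gripper's body (76 mm by 85 mm) begins 54 mm behind the grasp point. The pads swing forward as they close: fully open they stand 13 mm farther back than shut.
Start: joints at [-1.416, 0.313, 0.046, 1.304, 0, 1.431], TCP at [0.167, -0.55, 0.231] pointing down, gripper open.
Joint ranges: [-2.76, 2.76], [-0.86, 1.69], [-1.03, 1.26], [-2.2, 2.34], [-1.47, 1.5], [-3.14, 3.14]. Speed limits (rad/s): [2.57, 2.57, 3.14, 3.14, 3.14, 3.14].

INTERFACE

Orientations are given as a unit quaternion [w, x, y, z].
In Python, from workcell import telemetry, imaging, env gives the robot as it stands. The module is installed in compiled form; this text tells all that it offers.
- The arm moves only by the tool step_arm, never from a script. Its argument "moves" is a list of rows, each a list of 3 entries, a list of its own where there are three numbers: the shift along the tool's x, y, z in mm, then the turn, a rotation vector about the tool's x, y, z in rad, then the finger opening in mm, from 0 to 85.4. A call has 1 to 8 rows; each row is the pose to reach, as a shift and turn from the pose commanded when the call began, along the tool's axes at that moment; what a row does not reach only later rows make up. A row lasts 1/12 s, in which the tool goes at most 41.7 mm and 7.16 degrees, less where a joint would pass 70% of its speed; a pose out of reach is approached as far as the arm can. A call with a gripper value outside its range is refused whole. The fingers move at their own pace and stop on an object; "grip_force" is the grip in N (left out, the last holds). Time passes only in rows, so rows that repeat a pose let the fingers close. It gives the time, the measured TCP pose, the force, the opening and the grip force at its end, in the units of the state.
- telemetry.get_state(): the state, without advancing time (a new reading comes with each control period).
- imaging.read_camera(name): name is "scene" or "top" or "wrist"; returns the picture (480x640x3 uint8, red, green, blue); there is no depth.
- imaging.camera_params(name): a dict with "camera_matrix" (3x3 intrinsics, pixels), "pose" (4x4, takes a point from camera to world coordinates). Camera axes: x right, y up, looking along -z (the intrinsics and any distortion apply to the point x, -y, -z); pixel columns grow to the right and rows downward; lengths in m; the calibration is good to about 2 mm. A picture is of the moment at which its call begins: read the wrist's pose just before it. camera_params takes no time and is no camera call; for the wrist camera it gives the pose at the moment of the call.
- env.hand_in(): hands the job in; it is judged then, once.
The state is a dict: "clock": time; "joint_pos": joint angles; "qvel": joint speeds; "tau": joint torques, N m; "tcp_pos": TCP position; "orientation": TCP orientation; "wrist_force": force on the tool from outside, world axes, zero at the start; "ft_torque": the same for the moment, N m; "finger_gap": finger opening in m; "grip_force": force on a finger pad.
Only numpy, scipy, OpenCV 4.12 (cv2) and the standard library are available. Lean on these libraries where they do the work, as an engineer would, in place of code of your own. Each camera call takes 0.05 s, during which the arm holds its last target. There are 200 camera calls.

TASK

The gouge held upright in the small holding block has lost its handle. Take the stout steel-ringed handle from the rack, set its tapered end loosely in the steel socket and let go without pushing it in by hand; then take the round mallet by its grip and, with the mallet's flat head, drive the handle gently down until its shoulder is fully home on the socket's rim. Finally stand the mallet back upright on the bench, and leave the other things as they are.

Things in the scene. Friction and masses are not known exactly. Their poses are not given: they have to be found in the camera images.
- socket_mouth (a point): Centre of the open upper rim of the round steel socket, which points straight up (z up): a tube of 30 mm outer diameter, its rim 78 to 90 mm above the bench and 34 mm above the wooden jaws. Inside, a springy steel taper, 18 mm across at the mouth, narrows at 6 degrees a side, 36 mm deep. It first touches the shank when the handle's shoulder is about 6 mm above the rim.
- vice: Wooden holding block fixed to the bench: dark base 90 x 100 mm, 18 mm thick, two pale jaws 44 mm high, with the steel socket standing up in the middle. Origin: centre of the base's underside, 78 mm below the socket's rim; z up. It may stand on a packing, up to 12 mm above the bench.
- handle: Stout wooden handle, 28 mm diameter, 100 g, with a 30 mm steel ferrule (7 mm high) at its lower end and a flat steel-ringed top. Stands upright in one hole of the rack, hanging by its shoulder. Origin: centre of the shoulder (ferrule's underside), z up. Below it a round tapered shank 34 mm long: 20 mm across at the shoulder, 13 mm at the tip.
- handle_butt (a point): Centre of the flat top end of the handle, 72 mm above its shoulder; struck by the mallet. Driving the handle the last 5 to 6 mm wedges it by friction: the force needed grows steadily to about 15 to 25 N, then the shoulder meets the rim and it stops hard. The top end splits above 45 N of mallet force.
- mallet: Turned wooden mallet of about 280 g that stands on its head on the bench, grip up. Origin at the centre of the flat underside of the head, z up along the grip. Head: 60 mm diameter, 50 mm high; grip: 24 mm diameter from 50 to 112 mm, ending in a knob of 28 mm diameter up to 120 mm. The flat underside is the striking face.
- rack: Pale wooden rack, 200 x 60 mm and 45 mm high, fixed to the bench; origin at the centre of its underside, long side along its x. Three holes of 24 mm, 65 mm apart along x, each with a handle hanging in it.
- slim_handle_a: Bystander: slim dark handle, 19 mm in diameter with a rounded top 78 mm above its shoulder, upright in the rack. Origin at its shoulder. Leave it.
- slim_handle_b: Bystander: slim handle, 19 mm in diameter with a rounded top 64 mm above its shoulder, upright in the rack. Origin at its shoulder. Leave it.
- figure: Bystander: small carved figure with a round head, 80 mm high, on a 50 x 50 mm foot. Origin under its foot.
- blank: Bystander: half-carved wood block, 50 x 160 mm and 44 mm high. Origin on its underside.
- rasp: Bystander: yellow shaping rasp, 150 x 45 mm, 63 mm high at its handle. Origin on its underside.
- gouge: Bystander: complete carving gouge of about 225 mm lying on the bench, 24 mm high. Origin near its middle, on the bench.
- sander: Bystander: cork sanding block, 60 x 100 mm, 32 mm high. Origin on its underside.
Things that resemble listed ones, but are neither listed nor needed, are in the scene too. Leave any green look-alike of the mallet alone.

How it is judged:
On the way, in this order (a step that is already met when the one before it is completed fails the run):
1. the handle stands loosely in the socket, let go, its shoulder still at least 2 mm above the rim (horizontal distance between handle and socket_mouth below 0.004 m and contact force between the fingers and handle below 0.05 N and angle between handle's own z axis and vertical below 0.12 rad and z of handle in the frame of socket_mouth between 0.002 and 0.014 m), for 0.2 s.
2. the mallet presses on the handle (over 3 N) with the handle home, shoulder within 1.5 mm of the rim (z of handle in the frame of socket_mouth below 0.0015 m and horizontal distance between handle and socket_mouth below 0.004 m and contact force between the fingers and handle below 0.05 N and contact force between mallet and handle above 3 N), for 0.01 s.
At the end, for the whole second after the job is handed in: The handle is wedged upright in the socket (within 3.4 degrees), its shoulder within 1.5 mm of the rim and its axis within 4 mm of the socket's; the mallet stands upright (within 4.6 degrees) on its head on the bench, clear of the socket; both are released and at rest (z of handle in the frame of socket_mouth between -0.004 and 0.0015 m and horizontal distance between handle and socket_mouth below 0.004 m and angle between handle's own z axis and vertical below 0.06 rad and contact force between each of the fingers, mallet and handle below 0.05 N and linear speed of each of handle, mallet below 0.02 m/s and contact force between the fingers and mallet below 0.05 N and angle between mallet's own z axis and vertical below 0.08 rad and height (world z) of mallet between -0.006 and 0.006 m and horizontal distance between mallet and socket_mouth above 0.08 m); the robot touches nothing.
It fails at once if the mallet presses or hits the handle with more than 45 N (contact force between mallet and handle above 45 N).
It fails at once if a bystander is moved more than 30 mm (distance of any of slim_handle_a, slim_handle_b, figure, blank, rasp, gouge, sander from where it was at the start of the episode above 0.03 m).
It also fails if it takes over 61 s, if anything falls off the work surface, if the arm or the gripper's body presses on something with over 40 N, if the wrist force passes 120 N, or if a joint passes its speed limit or range.

## Working session

There is one attempt and no reset: what is moved stays moved. The work goes in short steps, Python scripts to look and compute and a tool call to move; the robot and the scene stay as the last step left them, time stands still between calls to the robot, and variables do not carry over. Pictures are saved under pics/ and viewed, at most 10 in all, crops included, and the job is handed in when it is done.

Besides the shell and the picture viewer there is one more tool, called in YAML: its name, and indented under it one key for each argument. step_arm: Moves the arm, as the interface text tells. Its arguments: {"type":"object","properties":{"moves":{"type":"array"},"grip_force":{"type":"number"}},"required":["moves"]}

```bash
mkdir -p pics
cat > h.py <<'E'
import numpy as np, cv2
from workcell import telemetry, imaging, env
def snap(name, fn=None):
    p=imaging.camera_params(name); im=imaging.read_camera(name)
    np.savez('last_'+name, K=p['camera_matrix'], T=p['pose'], im=im)
    if fn: cv2.imwrite('pics/'+fn, im[:,:,::-1])
    return im,p
def load(name):
    d=np.load('last_'+name+'.npz'); return d['im'],{'camera_matrix':d['K'],'pose':d['T'],}
def ray(p,uv):
    K=np.array(p['camera_matrix']);T=np.array(p['pose'])
    x=(uv[0]-K[0,2])/K[0,0]; y=(uv[1]-K[1,2])/K[1,1]
    return T[:3,3], T[:3,:3]@np.array([x,-y,-1.])
def onplane(p,uv,z):
    o,d=ray(p,uv); return o+d*(z-o[2])/d[2]
def proj(p,X):
    K=np.array(p['camera_matrix']);T=np.array(p['pose'])
    c=T[:3,:3].T@(np.array(X)-T[:3,3]); c=c*[1,-1,-1]; q=K@c; return q[:2]/q[2]
def tri(p1,uv1,p2,uv2):
    o1,d1=ray(p1,uv1);o2,d2=ray(p2,uv2)
    d1=d1/np.linalg.norm(d1);d2=d2/np.linalg.norm(d2)
    s=np.linalg.lstsq(np.c_[d1,-d2],o2-o1,rcond=None)[0]
    a=o1+s[0]*d1;b=o2+s[1]*d2; return (a+b)/2,np.linalg.norm(a-b)
E
python3 - <<'E'
from h import *
np.set_printoptions(precision=4,suppress=True)
for n in ['scene','top']:
    im,p=snap(n,n+'0.png'); print(n,{k:(v if not isinstance(v,np.ndarray) else v.tolist()) for k,v in p.items()})
print(telemetry.get_state())
print(imaging.camera_params('wrist'))
E
```

```text
scene {'camera_matrix': [[552.5344428514272, 0.0, 318.5689386615087], [0.0, 552.5344428514272, 235.7774016143092], [0.0, 0.0, 1.0]], 'pose': [[0.13738623156968346, -0.7213810012922636, 0.6787742440234844, 1.2858524263296551], [0.9905054401668574, 0.1034443926390803, -0.09054408115052015, -0.1333639843811305], [-0.0048986094906099805, 0.6847690914506167, 0.7287436414946997, 0.9226388840226619], [0.0, 0.0, 0.0, 1.0]]}
top {'camera_matrix': [[526.331295902658, 0.0, 314.91413182177183], [0.0, 526.331295902658, 249.41075438715262], [0.0, 0.0, 1.0]], 'pose': [[0.029262994048573483, 0.9866071262150602, -0.16046823885421505, 0.36441548605418184], [-0.999526293310429, 0.030413088783021992, 0.0047151894755467745, -0.05588840726601368], [0.009532374333157118, 0.16025424341444533, 0.98702974185545, 1.1786728163987596], [0.0, 0.0, 0.0, 1.0]]}
{'clock': 0.1, 'joint_pos': array([-1.4156,  0.3139,  0.0451,  1.3036, -0.    ,  1.4312]), 'qvel': array([-0.0003, -0.0036,  0.0039, -0.0008, -0.    , -0.0016]), 'tau': array([  0.003 , -48.1727,  29.9243,   0.0128,  -0.0001,  -0.    ]), 'tcp_pos': array([ 0.167 , -0.5497,  0.2305]), 'orientation': array([-0.0008,  0.9892,  0.1469, -0.    ]), 'wrist_force': array([ 0.1618, -0.0455, -0.7667]), 'ft_torque': array([-0.022 , -0.0394, -0.025 ]), 'grip_force': 0.0, 'finger_gap': 0.0854487669034667}
{'camera_matrix': array([[391.8843,   0.    , 317.9893],
       [  0.    , 391.8843, 237.6437],
       [  0.    ,   0.    ,   1.    ]]), 'pose': array([[ 0.2914,  0.9112,  0.2913,  0.2432],
       [-0.9566,  0.2781,  0.0868, -0.5285],
       [-0.0019, -0.304 ,  0.9527,  0.3733],
       [ 0.    ,  0.    ,  0.    ,  1.    ]])}
```

View pics/scene0.png

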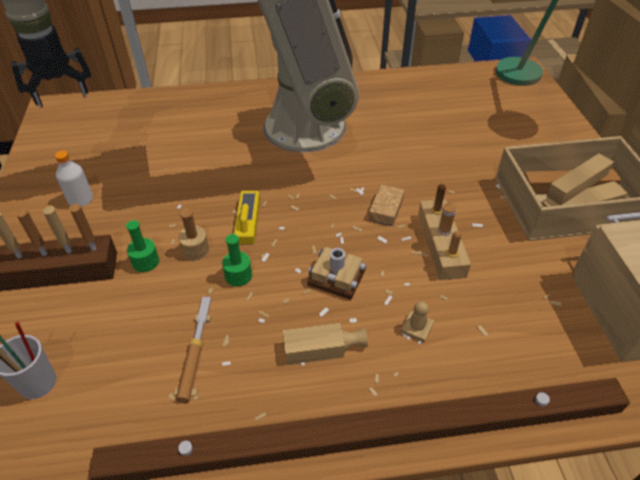

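View pics/top0.png

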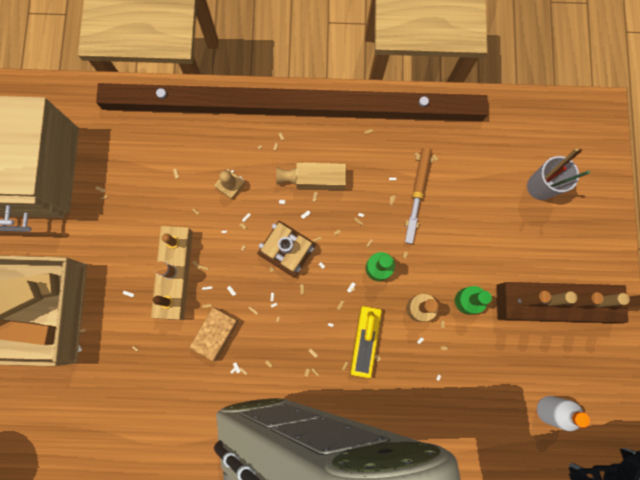

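The scene view shows a rack with three handles at (440,195) dark slim, (447,220) grey-topped and (455,243) slim. The socket is at (338,258). There are mallets at (192,238) brown, (140,248) green and (236,262) green. Handle candidates are those three plus the dark rack on the left at (40,240), and by its steel ring I choose the middle one at (447,220). Mallet candidates are the brown one and the two greens, and I choose the brown. I'll check both in one crop.

Run:
```python
from h import *
np.set_printoptions(precision=4,suppress=True)
s,ps=load('scene'); t,pt=load('top')
def crop(im,x,y,w,h): return cv2.resize(im[y:y+h,x:x+w],(400,300),interpolation=cv2.INTER_CUBIC)
a=np.hstack([crop(s,400,175,100,75),crop(s,300,235,80,60)])
b=np.hstack([crop(t,130,225,100,75),crop(t,247,214,80,60)])
cv2.imwrite('pics/crop1.png',np.vstack([a,b])[:,:,::-1])
print('socket',tri(ps,(338,251),pt,(287,243)))
print('handle top',tri(ps,(447,213),pt,(166,270)))
print('mallet', tri(ps,(189,217),pt,(430,303)))
for uv,z in [((287,243),.084),((166,270),.117),((430,303),.12)]: print(onplane(pt,uv,z))
```

```text
socket (array([0.5542, 0.0008, 0.0863]), np.float64(0.00562717167769546))
handle top (array([0.4884, 0.2475, 0.0954]), np.float64(0.0043758756008623724))
mallet (array([ 0.4354, -0.2954,  0.1088]), np.float64(0.004597078778274633))
[ 0.5543 -0.0018  0.084 ]
[0.4855 0.2393 0.117 ]
[ 0.4346 -0.2952  0.12  ]
```

View pics/crop1.png

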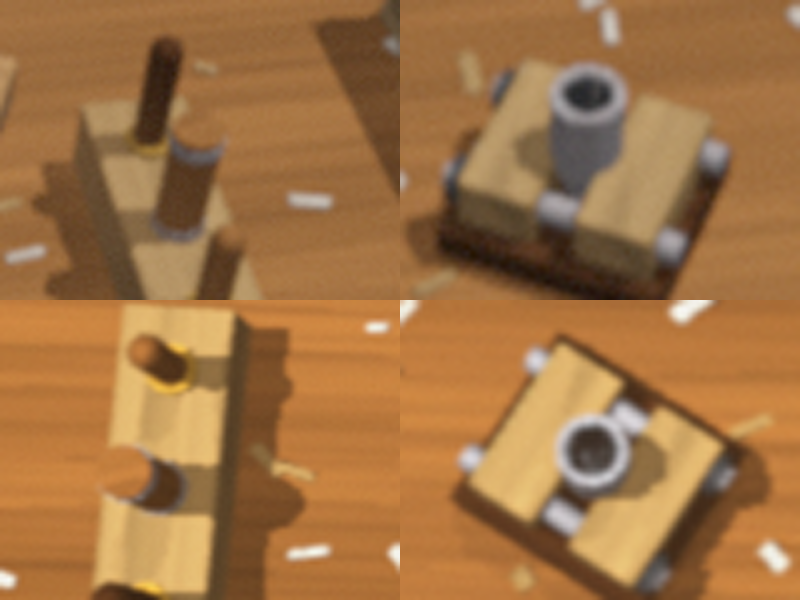

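The crop confirms it: the middle handle has steel rings at both ends, with its top centre near scene (449.5,207.5) and top (161,268). The socket rim is at scene (337,253) and top (285.6,244).

Run:
```python
from h import *
np.set_printoptions(precision=4,suppress=True)
s,ps=load('scene'); t,pt=load('top')
print('socket',tri(ps,(337.4,253),pt,(285.6,244)))
print('handle top',tri(ps,(449.5,207.5),pt,(161.2,268.3)), onplane(pt,(161.2,268.3),.117), onplane(ps,(449.5,207.5),.117))
# rack top corners from top crop
for c in [(122,306),(240,318)]:
    uv=(130+c[0]/4,225+(c[1]-300)/4); print(uv,onplane(pt,uv,.045))
for uv in [(153,316),(184,319)]: print(uv,onplane(pt,uv,.045))
```

```text
socket (array([0.553 , 0.002 , 0.0789]), np.float64(0.0015045606476790574))
handle top (array([0.4894, 0.2513, 0.1124]), np.float64(0.0014665171819209072)) [0.4887 0.2492 0.117 ] [0.4938 0.2499 0.117 ]
(160.5, 226.5) [0.5891 0.2784 0.045 ]
(190.0, 229.5) [0.5845 0.2135 0.045 ]
(153, 316) [0.3943 0.2796 0.045 ]
(184, 319) [0.3899 0.2132 0.045 ]
```

step_arm:
  moves:
    - [[40, 0, 0], [0, 0, 0], 85]
    - [[80, 0, 0], [0, 0, 0], 85]
    - [[120, -30, 0], [0, 0, 0], 85]
    - [[160, -60, 0], [0, 0, 0.0], 85]
    - [[200, -95, 0], [0, 0, 0], 85]
    - [[240, -130, 0], [0, 0, -0.1], 85]
    - [[275, -165, 0], [0, 0, -0.2], 85]
    - [[300, -200, 0], [0, 0, -0.29], 85]

```text
clock: 0.77
tcp_pos: [0.3768, -0.3138, 0.2308]
orientation: [-0.0, 0.957, 0.291, 0.0]
wrist_force: [0.8, -0.2, -0.3]
finger_gap: 0.0849
grip_force: 0.0
```

step_arm:
  moves:
    - [[29, -29, 0], [0, 0, 0.07], 85]
    - [[58, -58, 0], [0, 0, 0.14], 85]
    - [[87, -87, 0], [0, 0, 0.21], 85]
    - [[116, -116, 0], [0, 0, 0.28], 85]
    - [[145, -145, 0], [0, 0, 0.35], 85]
    - [[174, -174, 0], [0, 0, 0.43], 85]
    - [[203, -203, 0], [0, 0, 0.51], 85]
    - [[232, -232, 0], [0, 0, 0.59], 85]

```text
clock: 1.43
tcp_pos: [0.441, 0.008, 0.2312]
orientation: [0.0, 1.0, -0.005, -0.0]
wrist_force: [1.4, 0.1, 0.1]
finger_gap: 0.0849
grip_force: 0.0
```

```bash
cat >> h.py <<'E'
from scipy.spatial.transform import Rotation as Ro
def delta(target, yaw=None):
    s=telemetry.get_state(); q=s['orientation']; R=Ro.from_quat([q[1],q[2],q[3],q[0]])
    d=R.inv().apply(np.array(target)-s['tcp_pos'])*1000
    out=[s['clock'],s['tcp_pos'].round(4),d.round(1)]
    T=Ro.from_matrix(np.array([[np.cos(yaw or 0),np.sin(yaw or 0),0],[np.sin(yaw or 0),-np.cos(yaw or 0),0],[0,0,-1]]))
    out.append((R.inv()*T).as_rotvec().round(3)); print('delta',*out); return d
E
python3 -c "
from h import *
delta([.489,.248,.2],0)"
```

```text
delta 1.4333 [0.441  0.008  0.2312] [  45.8 -240.5   31.1] [ 0.     0.    -0.009]
```

```bash
python3 -c "
from h import *
im,p=snap('wrist','w1.png'); print(proj(p,[.553,.001,.082]))"
```

```text
[325.16648402  62.50077917]
```

View pics/w1.png

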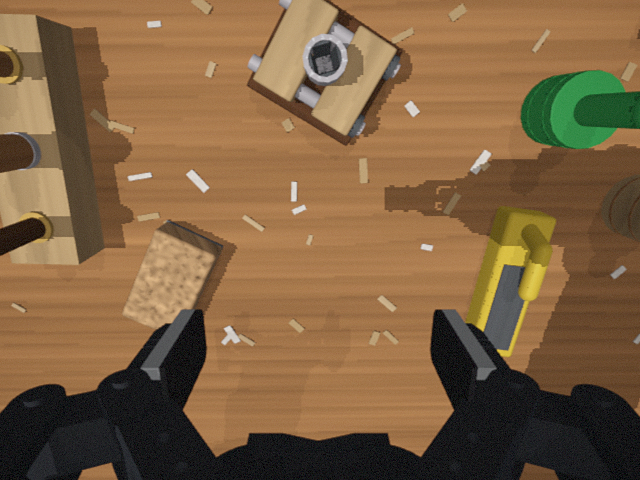

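step_arm:
  moves:
    - [[5, -40, 0], [0, 0, 0], 85]
    - [[10, -80, 0], [0, 0, 0], 85]
    - [[17, -120, 0], [0, 0, 0], 85]
    - [[25, -160, 0], [0, 0, 0], 85]
    - [[32, -200, 0], [0, 0, 0], 85]
    - [[40, -230, 0], [0, 0, 0], 85]
    - [[46, -240, 0], [0, 0, -0.01], 85]
    - [[46, -240, 0], [0, 0, -0.01], 85]

```text
clock: 2.15
tcp_pos: [0.4874, 0.1173, 0.2311]
orientation: [-0.015, 0.999, 0.029, -0.001]
wrist_force: [-0.3, 0.1, -0.4]
finger_gap: 0.0851
grip_force: 0.0
```

```bash
python3 -c "
from h import *
im,p=snap('wrist','w2.png'); print(proj(p,[.489,.248,.117]));delta([.489,.248,.066],0)"
```

```text
[132.29389836 219.14959407]
delta 2.2 [0.488  0.1176 0.2311] [   8.6 -124.9  169.1] [-0.031  0.001  0.058]
```

View pics/w2.png

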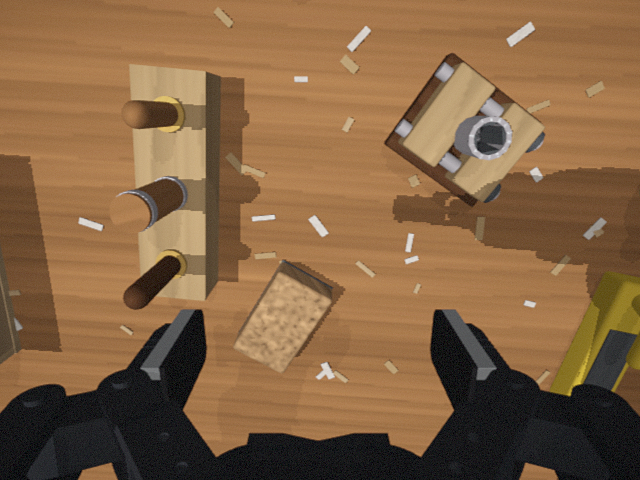

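The wrist views show the socket rim at (325.5,59.5) in the first and (490,137) in the second, and the handle top at (131,212) in the second. The arm stopped short because the last joint hit its limit at this yaw, so I'll use the half-turned grasp.

```bash
python3 -c "
from h import *
im,p=load('wrist'); ps=load('scene')[1]; pt=load('top')[1]
print(telemetry.get_state()['joint_pos'])
print('handle',onplane(p,(131,212),.117),tri(p,(131,212),ps,(449.5,207.5)),tri(p,(131,212),pt,(161.2,268.3)))
print('socket',onplane(p,(490,137),.08),tri(p,(490,137),ps,(337.4,253)),tri(p,(490,137),pt,(285.6,244)))
"
```

```text
[ 0.05740719  0.16915922 -0.14245521  1.25946565  0.03131384  3.14060679]
handle [0.49404565 0.24845495 0.117     ] (array([0.49384806, 0.24931885, 0.11671374]), np.float64(0.001276198696801107)) (array([0.4904666 , 0.25332655, 0.10571371]), np.float64(0.0018991443824730953))
socket [0.5568757  0.00117416 0.08      ] (array([0.55689006, 0.00224548, 0.08315054]), np.float64(0.0003579689820458759)) (array([0.55506904, 0.0006548 , 0.07642318]), np.float64(0.0037611501370451474))
```

step_arm:
  moves:
    - [[0, 0, 0], [0, 0, -0.12], 85]
    - [[0, 0, 0], [0, 0, -0.24], 85]
    - [[0, 0, 0], [0, 0, -0.36], 85]
    - [[0, -10, 0], [0, 0, -0.48], 85]
    - [[0, -20, 0], [0, 0, -0.6], 85]
    - [[0, -30, 0], [0, 0, -0.72], 85]
    - [[0, -40, 0], [0, 0, -0.84], 85]
    - [[0, -50, 0], [0, 0, -0.96], 85]

```text
clock: 2.87
tcp_pos: [0.4837, 0.1676, 0.2329]
orientation: [-0.014, 0.872, 0.49, 0.006]
wrist_force: [0.4, -0.7, -0.4]
finger_gap: 0.0848
grip_force: 0.0
```

```bash
python3 -c "
from h import *
delta([.489,.248,.2],3.1415)"
```

```text
delta 2.8667 [0.4837 0.1676 0.2329] [ 70.6 -36.7  35.3] [ 0.015 -0.034 -2.117]
```

step_arm:
  moves:
    - [[9, -5, 0], [0.001, -0.002, -0.12], 85]
    - [[18, -10, 0], [0.002, -0.004, -0.24], 85]
    - [[27, -15, 0], [0.003, -0.006, -0.36], 85]
    - [[36, -19, 0], [0.004, -0.008, -0.48], 85]
    - [[45, -24, 0], [0.005, -0.01, -0.6], 85]
    - [[54, -29, 0], [0.005, -0.012, -0.73], 85]
    - [[63, -33, 0], [0.006, -0.014, -0.85], 85]
    - [[71, -37, 0], [0.007, -0.016, -0.97], 85]

```text
clock: 3.53
tcp_pos: [0.4896, 0.2475, 0.2353]
orientation: [-0.009, 0.543, 0.84, 0.004]
wrist_force: [0.3, -0.6, 0.3]
finger_gap: 0.085
grip_force: 0.0
```

```bash
python3 -c "
from h import *
delta([.4925,.249,.2],3.1415)"
```

```text
delta 3.5333 [0.4896 0.2475 0.2353] [-0.5  3.4 35.3] [ 0.008 -0.018 -1.147]
```

step_arm:
  moves:
    - [[0, 3, 0], [0.001, -0.002, -0.12], 85]
    - [[0, 3, 0], [0.002, -0.004, -0.24], 85]
    - [[0, 3, 0], [0.003, -0.006, -0.36], 85]
    - [[0, 3, 0], [0.003, -0.008, -0.48], 85]
    - [[0, 3, 0], [0.004, -0.01, -0.6], 85]
    - [[0, 3, 0], [0.005, -0.012, -0.73], 85]
    - [[0, 3, 0], [0.006, -0.013, -0.85], 85]
    - [[0, 3, 0], [0.007, -0.015, -0.97], 85]

```text
clock: 4.2
tcp_pos: [0.4923, 0.2482, 0.2353]
orientation: [-0.002, 0.088, 0.996, 0.001]
wrist_force: [0.1, 0.2, 0.1]
finger_gap: 0.0853
grip_force: 0.0
```

step_arm:
  moves:
    - [[0, 0, 0], [0.001, -0.002, -0.1], 85]
    - [[0, 0, 0], [0.001, -0.003, -0.177], 85]
    - [[0, 0, 0], [0.001, -0.003, -0.177], 85]
    - [[0, 0, 0], [0.001, -0.003, -0.177], 85]

```text
clock: 4.53
tcp_pos: [0.4921, 0.2484, 0.2353]
orientation: [-0.0, 0.004, 1.0, 0.0]
wrist_force: [0.5, -0.3, -0.2]
finger_gap: 0.0851
grip_force: 0.0
```

```bash
python3 -c "
from h import *
delta([.4925,.249,.2],3.1415)
im,p=snap('wrist','w3.png'); print(proj(p,[.4925,.249,.117]))"
```

```text
delta 4.5333 [0.4921 0.2484 0.2353] [-0.4  0.6 35.3] [ 0.001 -0.001 -0.008]
[320.12625849 228.39855814]
```

View pics/w3.png

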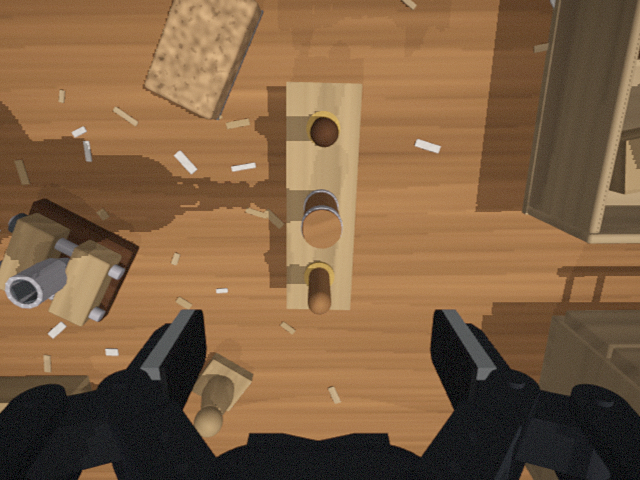

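The third wrist view shows the handle top at (322,227), within about 1.5 mm of the prediction, with nothing in the way of the fingers. I'll descend and grip.

step_arm:
  moves:
    - [[0, 2, 35], [0, 0, -0.008], 85]
    - [[0, 2, 75], [0, 0, -0.008], 85]
    - [[0, 2, 110], [0, 0, -0.008], 85]
    - [[0, 2, 140], [0, 0, -0.008], 70]
    - [[0, 2, 160], [0, 0, -0.008], 55]
    - [[0, 2, 171], [0, 0, -0.008], 55]
    - [[0, 2, 171], [0, 0, -0.008], 40]
    - [[0, 2, 171], [0, 0, -0.008], 34]
  grip_force: 40

```text
clock: 5.25
tcp_pos: [0.4916, 0.2508, 0.0639]
orientation: [-0.001, -0.001, 1.0, 0.0]
wrist_force: [1.5, 1.4, 0.7]
finger_gap: 0.0342
grip_force: 0.0
```

step_arm:
  moves:
    - [[0, 0, 0], [0, 0, 0], 28]
    - [[0, 0, 0], [0, 0, 0], 20]
    - [[0, 0, 0], [0, 0, 0], 15]
    - [[0, 0, 0], [0, 0, 0], 15]
    - [[0, 0, 0], [0, 0, 0], 15]
    - [[0, 0, 0], [0, 0, 0], 15]
  grip_force: 40

```text
clock: 5.75
tcp_pos: [0.4928, 0.2514, 0.0654]
orientation: [0.001, -0.002, 1.0, 0.001]
wrist_force: [-0.3, -1.5, 4.9]
finger_gap: 0.0269
grip_force: 39.5
```

step_arm:
  moves:
    - [[0, 0, -10], [0, 0, 0], 15]
    - [[0, 0, -30], [0, 0, 0], 15]
    - [[0, 0, -60], [0, 0, 0], 15]
    - [[0, 0, -95], [0, 0, 0], 15]
    - [[0, 0, -120], [0, 0, 0], 15]
    - [[-20, -20, -125], [0, 0, 0], 15]
    - [[-35, -50, -125], [0, 0, 0], 15]
    - [[-50, -85, -125], [0, 0, 0], 15]

```text
clock: 6.42
tcp_pos: [0.5431, 0.1667, 0.1908]
orientation: [0.001, -0.003, 1.0, 0.001]
wrist_force: [0.4, -0.8, -0.8]
finger_gap: 0.0273
grip_force: 39.6
```

step_arm:
  moves:
    - [[-3, -40, 0], [0, 0, 0], 15]
    - [[-6, -80, 0], [0, 0, 0], 15]
    - [[-9, -115, 0], [0, 0, 0], 15]
    - [[-12, -140, 0], [0, 0, 0], 15]
    - [[-13, -155, 0], [0, 0, 0], 15]
    - [[-13, -164, 0], [0, 0, 0], 15]
    - [[-13, -164, 0], [0, 0, 0], 15]
    - [[-13, -164, 0], [0, 0, 0], 15]

```text
clock: 7.08
tcp_pos: [0.5555, 0.0025, 0.1892]
orientation: [-0.0, -0.001, 1.0, 0.001]
wrist_force: [-0.9, 0.2, -0.8]
finger_gap: 0.0273
grip_force: 39.6
```

```bash
python3 -c "
from h import *
s=telemetry.get_state();print(s['finger_gap'],s['grip_force'],s['wrist_force'],s['joint_pos'])
delta([.556,.0015,.15],3.1415)
a,pa=snap('wrist');b,pb=snap('scene');c,pc=snap('top')
X=[.556,.0015,.081]
def cr(im,p,h,w=400,H=300):
    u,v=proj(p,X).astype(int);print(u,v);x0=max(0,min(640-2*h,u-h));y0=max(0,min(480-int(1.5*h),v-int(h*.9)));print(x0,y0)
    return cv2.resize(im[y0:y0+int(1.5*h),x0:x0+2*h],(w,H),interpolation=cv2.INTER_CUBIC)
W=cv2.resize(a,(400,300))
cv2.imwrite('pics/c4.png',np.vstack([np.hstack([W,cr(a,pa,80)]),np.hstack([cr(b,pb,50),cr(c,pc,50)])])[:,:,::-1])
"
```

```text
0.027286455195102133 39.60756182670593 [-0.88046692  0.15383842 -0.78535305] [-0.14066503  0.29165752 -0.08755786  1.19259433  0.00119584 -0.14337801]
delta 7.0833 [0.5555 0.0025 0.1892] [-0.6 -1.1 39.2] [ 0.001 -0.001  0.003]
317 233
237 161
337 253
287 208
285 242
235 197
```

View pics/c4.png

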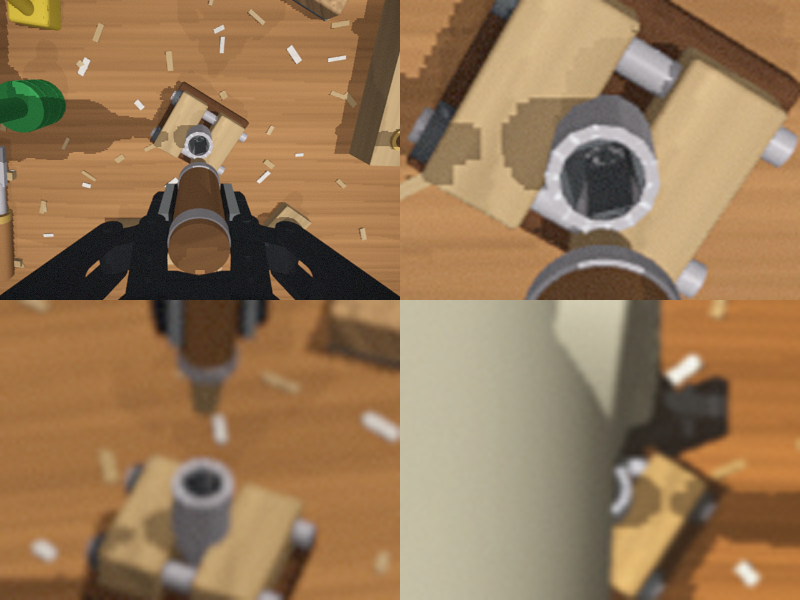

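The composite shows the rim at wrist (317.4,232.6) and scene (337.8,253.5), as predicted. The handle hangs above it with its tip at scene (338.7,235.5). I'll check the handle's offset in the grip.

```bash
python3 -c "
from h import *
np.set_printoptions(precision=4,suppress=True)
a,pa=load('wrist');b,pb=load('scene')
for X in ([.5555,.0025,.1348],[.5545,.0025,.1348],[.5555,.0025,.2408],[.5545,.0025,.2408]): print(proj(pa,X),proj(pb,X))
print('rim',tri(pa,(317.4,232.6),pb,(337.8,253.5)))
# butt ellipse from wrist by colour
hsv=cv2.cvtColor(a[340:480,230:400],cv2.COLOR_RGB2HSV)
print(onplane(pa,(317,393),.2408), onplane(pb,(338.7,235.5),.1348))
"
```

```text
[319.6878 261.3915] [338.0183 235.0478]
[319.6968 259.6549] [337.936  234.6801]
[321.9064 397.8911] [339.2278 195.0825]
[321.9299 394.9359] [339.1384 194.7136]
rim (array([0.5559, 0.0022, 0.0807]), np.float64(0.001828004110542547))
[0.5539 0.0011 0.2408] [0.5569 0.0036 0.1348]
```

step_arm:
  moves:
    - [[-1, 0, 15], [0, 0, 0.003], 15]
    - [[-1, 0, 30], [0, 0, 0.003], 15]
    - [[-1, 0, 45], [0, 0, 0.003], 15]
    - [[-1, 0, 58], [0, 0, 0.003], 15]
    - [[-1, 0, 68], [0, 0, 0.003], 15]
    - [[-1, 0, 74], [0, 0, 0.003], 15]
    - [[-1, 0, 76], [0, 0, 0.003], 15]
    - [[-1, 0, 76], [0, 0, 0.003], 15]

```text
clock: 7.9
tcp_pos: [0.5564, 0.0028, 0.1128]
orientation: [-0.001, -0.0, 1.0, 0.0]
wrist_force: [-0.6, -1.0, -1.4]
finger_gap: 0.0271
grip_force: 39.5
```

```bash
python3 -c "
from h import *
s=telemetry.get_state();print(s['finger_gap'],s['grip_force'],s['wrist_force'])
delta([.556,.0015,.11],3.1415)
b,pb=snap('scene'); a,pa=snap('wrist')
cv2.imwrite('pics/c5.png',np.hstack([cv2.resize(b[200:275,290:390],(400,300),interpolation=cv2.INTER_CUBIC),cv2.resize(a[170:320,220:420],(400,300),interpolation=cv2.INTER_CUBIC)])[:,:,::-1])
"
```

```text
0.027051499038303745 39.514299631118774 [-0.56326276 -1.00160715 -1.40145642]
delta 7.9 [0.5564 0.0028 0.1128] [ 0.4 -1.3  2.8] [ 0.001 -0.001  0.001]
```

View pics/c5.png

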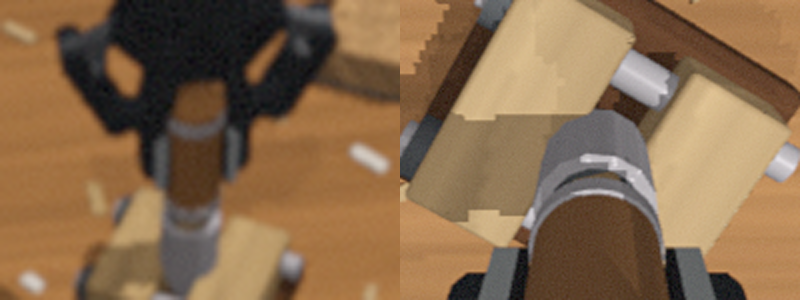

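The shank is inside the socket, with the ferrule just above the rim and the two aligned. I'll descend a few more mm gently, then check force.

step_arm:
  moves:
    - [[0, 0, 1], [0, 0, 0], 15]
    - [[0, 0, 2], [0, 0, 0], 15]
    - [[0, 0, 2.5], [0, 0, 0], 15]

```text
clock: 8.25
tcp_pos: [0.5566, 0.0022, 0.111]
orientation: [-0.0, -0.0, 1.0, 0.0]
wrist_force: [-2.6, 0.6, 1.6]
finger_gap: 0.0272
grip_force: 39.5
```

```bash
python3 -c "
from h import *
s=telemetry.get_state();print(s['wrist_force'],s['tcp_pos'])
b,pb=load('scene')
# rows of shoulder & rim in scene for hypotheses
for z in (.081,.087,.093): print(z,proj(pb,[.571,.002,z]))
"
```

```text
[-2.60899088  0.62359354  1.57448847] [0.55661106 0.00220657 0.11098487]
0.081 [338.46080787 258.97902321]
0.087 [338.52473916 257.01896174]
0.093 [338.58917774 255.04334725]
```

Contact is light at about 3 N, so I'll release here.

step_arm:
  moves:
    - [[0, 0, 0], [0, 0, 0], 30]
    - [[0, 0, 0], [0, 0, 0], 36]
    - [[0, 0, 0], [0, 0, 0], 45]
    - [[0, 0, 0], [0, 0, 0], 55]
    - [[0, 0, 0], [0, 0, 0], 65]
    - [[0, 0, 0], [0, 0, 0], 70]
    - [[0, 0, 0], [0, 0, 0], 70]
    - [[0, 0, 0], [0, 0, 0], 70]

```text
clock: 8.92
tcp_pos: [0.5567, 0.0023, 0.1106]
orientation: [-0.0, -0.0, 1.0, 0.0]
wrist_force: [-0.1, 0.2, -0.1]
finger_gap: 0.0702
grip_force: 0.0
```

step_arm:
  moves:
    - [[0, 0, -15], [0, 0, 0], 70]
    - [[0, 0, -45], [0, 0, 0], 70]
    - [[0, 0, -80], [0, 0, 0], 70]
    - [[0, 0, -110], [0, 0, 0], 70]
    - [[20, -10, -130], [0, 0, 0], 70]
    - [[40, -40, -140], [0, 0, 0], 85]
    - [[60, -75, -140], [0, 0, 0], 85]
    - [[75, -110, -140], [0, 0, 0], 85]

```text
clock: 9.58
tcp_pos: [0.4811, -0.1083, 0.2519]
orientation: [0.001, -0.001, 1.0, -0.0]
wrist_force: [0.7, 0.1, -0.4]
finger_gap: 0.0849
grip_force: 0.0
```

```bash
python3 -c "
from h import *
delta([.4346,-.295,.25],3.1415)
b,pb=snap('scene'); c,pc=snap('top');a,pa=snap('wrist')
z=lambda i:cv2.resize(i,(400,300),interpolation=cv2.INTER_CUBIC)
cv2.imwrite('pics/c6.png',np.vstack([np.hstack([z(b[200:275,290:390]),z(c[194:269,235:335])]),np.hstack([z(a),z(b[190:265,150:250])])])[:,:,::-1])
"
```

```text
delta 9.5833 [ 0.4811 -0.1083  0.2519] [  46.9 -186.6    1.9] [-0.     0.002  0.003]
```

View pics/c6.png

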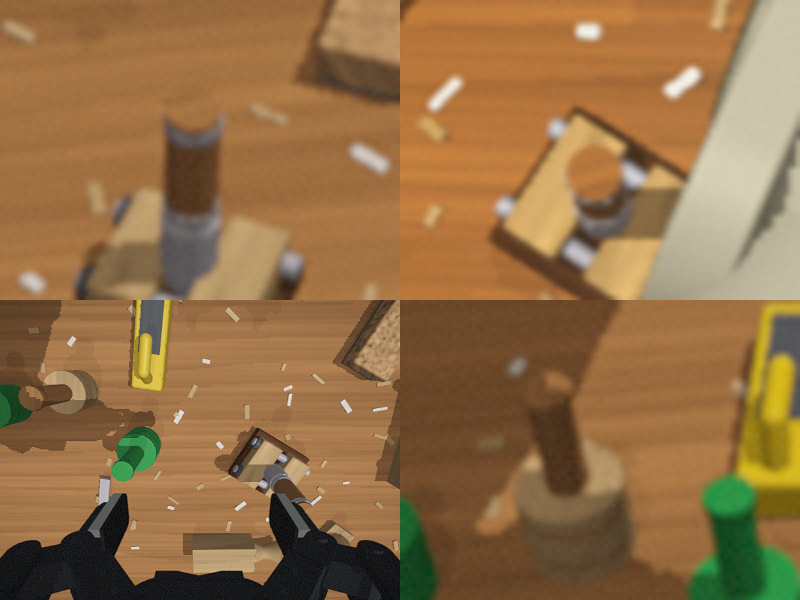

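The handle stands upright and loose in the socket. Its butt is at scene (338.5,228.7) and top (283.5,237). The brown mallet stands with its knob at scene (188,211), between the green look-alikes. Next I'll locate the mallet and its neighbours.

```bash
python3 -c "
from h import *
np.set_printoptions(precision=4,suppress=True)
b,pb=load('scene');c,pc=load('top')
print('butt',tri(pb,(338.5,228.7),pc,(283.5,237)))
print('knob',tri(pb,(187.8,211),pc,(430.5,303)),onplane(pb,(187.8,211),.12),onplane(pc,(430.5,303),.12))
for n,(p,im) in {'s':(pb,b),'t':(pc,c)}.items():
    hsv=cv2.cvtColor(im,cv2.COLOR_RGB2HSV); m=cv2.inRange(hsv,(50,120,40),(75,255,255))
    N,_,st,ce=cv2.connectedComponentsWithStats(m)
    for i in range(1,N):
        if st[i,4]>150: print(n,st[i],ce[i],onplane(p,ce[i],.05))
for uv in [(368,345),(372,312),(380,308),(361,310)]: print('rasp',onplane(pc,uv,.03))
"
```

```text
butt (array([0.5545, 0.0027, 0.1516]), np.float64(0.0010384225595987306))
knob (array([ 0.4343, -0.2939,  0.125 ]), np.float64(0.0023153621805091095)) [ 0.4294 -0.2937  0.12  ] [ 0.4347 -0.2962  0.12  ]
s [ 127  221   32   51 1003] [140.999  249.6251] [ 0.4595 -0.4034  0.05  ]
s [222 234  29  52 981] [235.9225 263.4608] [ 0.5267 -0.2052  0.05  ]
t [456 287  35  27 639] [472.867  299.8372] [ 0.4488 -0.4032  0.05  ]
rasp [ 0.3466 -0.1815  0.03  ]
rasp [ 0.4174 -0.1893  0.03  ]
rasp [ 0.4265 -0.2066  0.03  ]
rasp [ 0.421  -0.1653  0.03  ]
```

step_arm:
  moves:
    - [[10, -38, 0], [0, 0, 0], 85]
    - [[20, -76, 0], [0, 0, 0], 85]
    - [[30, -114, 0], [0, 0, 0], 85]
    - [[38, -150, 10], [0, 0, 0], 85]
    - [[45, -175, 18], [0, 0, 0.003], 85]
    - [[47, -187, 20], [0, 0, 0.003], 85]
    - [[47, -187, 20], [0, 0, 0.003], 85]
    - [[47, -187, 20], [0, 0, 0.003], 85]

```text
clock: 10.4
tcp_pos: [0.4352, -0.2941, 0.2301]
orientation: [-0.0, 0.001, 1.0, 0.001]
wrist_force: [-0.1, 1.3, 0.2]
finger_gap: 0.0847
grip_force: 0.0
```

```bash
python3 -c "
from h import *
delta([.434,-.295,.063],3.1415)
a,pa=snap('wrist','w7.png'); print(proj(pa,[.434,-.295,.12]),proj(pa,[.434,-.295,.05]))
"
```

```text
delta 10.4 [ 0.4352 -0.2941  0.2301] [  1.1  -1.2 167.1] [ 0.002 -0.001 -0.003]
[317.81803264 229.75122059] [317.64219108 206.09515178]
```

View pics/w7.png

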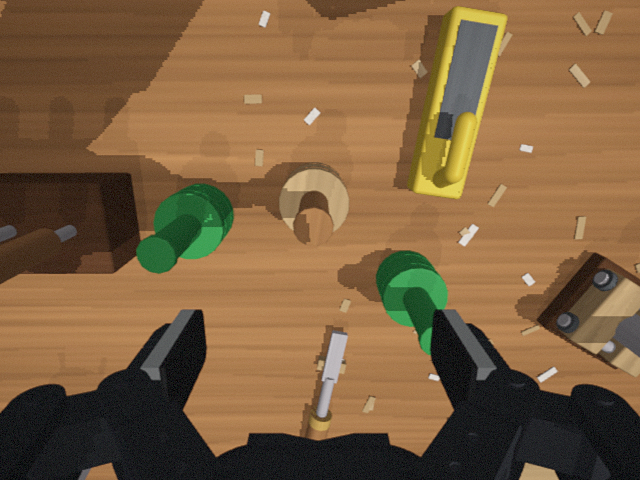

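The brown mallet's knob is at (314,226) and its head at (314,203), with the fingers clear of both green ones. I'll descend and grip.

step_arm:
  moves:
    - [[3, -3, 40], [0, 0, 0], 85]
    - [[3, -3, 80], [0, 0, 0], 85]
    - [[3, -3, 115], [0, 0, 0], 80]
    - [[3, -3, 140], [0, 0, 0], 65]
    - [[3, -3, 158], [0, 0, 0], 55]
    - [[3, -3, 166], [0, 0, 0], 45]
    - [[3, -3, 166], [0, 0, 0], 36]
    - [[3, -3, 166], [0, 0, 0], 30]
  grip_force: 80

```text
clock: 11.12
tcp_pos: [0.4327, -0.297, 0.0653]
orientation: [0.0, 0.001, 1.0, 0.0]
wrist_force: [0.4, 0.1, -0.7]
finger_gap: 0.0301
grip_force: 0.0
```

step_arm:
  moves:
    - [[0, 0, 0], [0, 0, 0], 25]
    - [[0, 0, 0], [0, 0, 0], 20]
    - [[0, 0, 0], [0, 0, 0], 14]
    - [[0, 0, 0], [0, 0, 0], 12]
    - [[0, 0, 0], [0, 0, 0], 12]
    - [[0, 0, 0], [0, 0, 0], 12]
    - [[0, 0, 0], [0, 0, 0], 12]
    - [[0, 0, 0], [0, 0, 0], 12]

```text
clock: 11.78
tcp_pos: [0.4331, -0.2981, 0.0663]
orientation: [0.001, 0.001, 1.0, -0.0]
wrist_force: [0.1, 3.1, 7.3]
finger_gap: 0.0227
grip_force: 74.3
```

```bash
python3 -c "
from h import *
delta([.434,-.295,.063],3.1415); print(telemetry.get_state()['wrist_force'])
"
```

```text
delta 11.7833 [ 0.4331 -0.2981  0.0663] [-0.9  3.1  3.3] [-0.001  0.003 -0.002]
[0.08464022 3.07196775 7.33931598]
```

step_arm:
  moves:
    - [[0, 0, -10], [0, 0, 0], 12]
    - [[0, 0, -40], [0, 0, 0], 12]
    - [[0, 0, -80], [0, 0, 0], 12]
    - [[0, 0, -120], [0, 0, 0], 12]
    - [[0, 0, -160], [0, 0, 0], 12]
    - [[0, 0, -195], [0, 0, 0], 12]
    - [[-10, 20, -210], [0, 0, 0], 12]
    - [[-22, 55, -210], [0, 0, 0], 12]

```text
clock: 12.45
tcp_pos: [0.4556, -0.2467, 0.2799]
orientation: [0.003, 0.004, 1.0, -0.003]
wrist_force: [1.0, 0.8, -3.2]
finger_gap: 0.0226
grip_force: 75.6
```

step_arm:
  moves:
    - [[-15, 37, 0], [0, 0, 0], 12]
    - [[-30, 74, 0], [0, 0, 0], 12]
    - [[-45, 111, 0], [0, 0, 0], 12]
    - [[-60, 148, 0], [0, 0, 0], 12]
    - [[-75, 185, 0], [0, 0, 0], 12]
    - [[-88, 220, 0], [0, 0, 0], 12]
    - [[-97, 240, 0], [0, 0, 0], 12]
    - [[-100, 246, 0], [0, 0, 0], 12]

```text
clock: 13.12
tcp_pos: [0.5553, 0.0061, 0.2749]
orientation: [-0.0, -0.001, 1.0, 0.001]
wrist_force: [-0.1, -0.3, -3.8]
finger_gap: 0.0225
grip_force: 75.4
```

step_arm:
  moves:
    - [[0, 0, 0], [0, 0, 0], 12]
    - [[0, 0, 0], [0, 0, 0], 12]

```text
clock: 13.28
tcp_pos: [0.5543, 0.0025, 0.2747]
orientation: [-0.001, 0.001, 1.0, -0.0]
wrist_force: [0.4, -0.9, -2.2]
finger_gap: 0.0222
grip_force: 75.4
```

```bash
python3 -c "
from h import *
delta([.5555,.0025,.24],3.1415); s=telemetry.get_state(); print(s['wrist_force'],s['finger_gap'],s['grip_force'])
b,pb=snap('scene'); c,pc=snap('wrist')
cv2.imwrite('pics/c8.png',np.hstack([cv2.resize(b[150:285,250:430],(400,300),interpolation=cv2.INTER_CUBIC),cv2.resize(c,(400,300))])[:,:,::-1])
"
```

```text
delta 13.2833 [0.5543 0.0025 0.2747] [-1.2  0.  34.7] [-0.    -0.001 -0.002]
[ 0.41009189 -0.91458423 -2.21716798] 0.022176165329947733 75.44177189469337
```

View pics/c8.png

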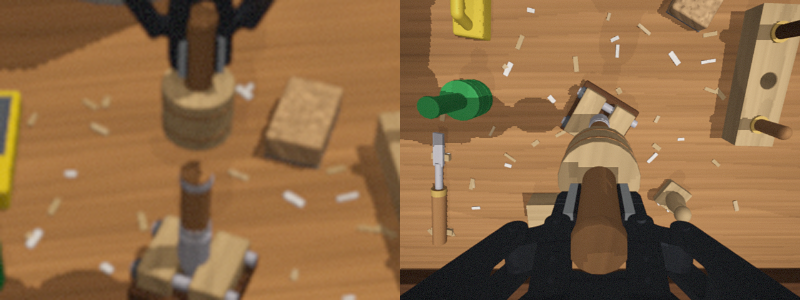

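The mallet hangs centred over the handle. I'll go down to about 6 mm above the butt, then press in small steps watching the force.

step_arm:
  moves:
    - [[-1, 0, 12], [0, 0, 0], 12]
    - [[-1, 0, 24], [0, 0, 0], 12]
    - [[-1, 0, 33], [0, 0, 0], 12]
    - [[-1, 0, 38], [0, 0, 0], 12]
    - [[-1, 0, 40], [0, 0, 0], 12]
    - [[-1, 0, 40], [0, 0, 0], 12]

```text
clock: 13.88
tcp_pos: [0.5553, 0.0023, 0.2343]
orientation: [-0.001, 0.002, 1.0, 0.0]
wrist_force: [0.6, 0.5, -2.8]
finger_gap: 0.0223
grip_force: 75.5
```

step_arm:
  moves:
    - [[0, 0, 1], [0, 0, 0], 12]
    - [[0, 0, 2], [0, 0, 0], 12]
    - [[0, 0, 3], [0, 0, 0], 12]
    - [[0, 0, 4], [0, 0, 0], 12]
    - [[0, 0, 4], [0, 0, 0], 12]

```text
clock: 14.3
tcp_pos: [0.5557, 0.0029, 0.2306]
orientation: [-0.0, 0.001, 1.0, 0.0]
wrist_force: [0.3, 0.4, -2.8]
finger_gap: 0.0225
grip_force: 75.4
```

step_arm:
  moves:
    - [[0, 0, 0.7], [0, 0, 0], 12]
    - [[0, 0, 1.4], [0, 0, 0], 12]
    - [[0, 0, 2.0], [0, 0, 0], 12]
    - [[0, 0, 2.5], [0, 0, 0], 12]
    - [[0, 0, 2.5], [0, 0, 0], 12]

```text
clock: 14.72
tcp_pos: [0.5556, 0.0029, 0.2279]
orientation: [-0.0, 0.001, 1.0, 0.0]
wrist_force: [0.1, -0.4, -2.6]
finger_gap: 0.0228
grip_force: 75.4
```

step_arm:
  moves:
    - [[0, 0, 0.5], [0, 0, 0], 12]
    - [[0, 0, 1], [0, 0, 0], 12]
    - [[0, 0, 1.5], [0, 0, 0], 12]
    - [[0, 0, 1.5], [0, 0, 0], 12]

```text
clock: 15.05
tcp_pos: [0.5556, 0.0029, 0.2265]
orientation: [-0.0, 0.001, 1.0, 0.0]
wrist_force: [0.3, 0.3, -2.9]
finger_gap: 0.0225
grip_force: 75.4
```

step_arm:
  moves:
    - [[0, 0, 0.5], [0, 0, 0], 12]
    - [[0, 0, 1], [0, 0, 0], 12]
    - [[0, 0, 1.5], [0, 0, 0], 12]
    - [[0, 0, 2], [0, 0, 0], 12]
    - [[0, 0, 2], [0, 0, 0], 12]

```text
clock: 15.47
tcp_pos: [0.5556, 0.0029, 0.2245]
orientation: [-0.0, 0.001, 1.0, 0.0]
wrist_force: [0.3, 0.5, -2.7]
finger_gap: 0.0226
grip_force: 75.4
```

step_arm:
  moves:
    - [[0, 0, 0.5], [0, 0, 0], 12]
    - [[0, 0, 1], [0, 0, 0], 12]
    - [[0, 0, 1.5], [0, 0, 0], 12]
    - [[0, 0, 1.5], [0, 0, 0], 12]

```text
clock: 15.8
tcp_pos: [0.556, 0.0028, 0.2235]
orientation: [0.0, 0.001, 1.0, 0.0]
wrist_force: [-0.1, 0.2, -1.0]
finger_gap: 0.0226
grip_force: 75.5
```

step_arm:
  moves:
    - [[0, 0, 0.5], [0, 0, 0], 12]
    - [[0, 0, 1], [0, 0, 0], 12]
    - [[0, 0, 1.5], [0, 0, 0], 12]
    - [[0, 0, 1.5], [0, 0, 0], 12]

```text
clock: 16.13
tcp_pos: [0.5561, 0.0028, 0.2224]
orientation: [0.001, 0.001, 1.0, 0.0]
wrist_force: [-0.5, 0.2, 4.8]
finger_gap: 0.0226
grip_force: 75.8
```

step_arm:
  moves:
    - [[0, 0, 0.5], [0, 0, 0], 12]
    - [[0, 0, 1], [0, 0, 0], 12]
    - [[0, 0, 1], [0, 0, 0], 12]

```text
clock: 16.38
tcp_pos: [0.5562, 0.0028, 0.2217]
orientation: [0.001, 0.001, 1.0, 0.0]
wrist_force: [-1.5, -1.1, 7.2]
finger_gap: 0.0228
grip_force: 76.0
```

step_arm:
  moves:
    - [[0, 0, 0.5], [0, 0, 0], 12]
    - [[0, 0, 1], [0, 0, 0], 12]
    - [[0, 0, 1.5], [0, 0, 0], 12]
    - [[0, 0, 1.5], [0, 0, 0], 12]

```text
clock: 16.72
tcp_pos: [0.5564, 0.0028, 0.2209]
orientation: [0.001, 0.001, 1.0, 0.0]
wrist_force: [-2.3, 0.2, 11.2]
finger_gap: 0.0229
grip_force: 76.1
```

step_arm:
  moves:
    - [[0, 0, 0.5], [0, 0, 0], 12]
    - [[0, 0, 1], [0, 0, 0], 12]
    - [[0, 0, 1], [0, 0, 0], 12]

```text
clock: 16.97
tcp_pos: [0.5565, 0.0027, 0.2205]
orientation: [0.002, 0.001, 1.0, 0.0]
wrist_force: [-2.1, -0.4, 13.0]
finger_gap: 0.022
grip_force: 76.2
```

step_arm:
  moves:
    - [[0, 0, 0.5], [0, 0, 0], 12]
    - [[0, 0, 1], [0, 0, 0], 12]
    - [[0, 0, 1.0], [0, 0, 0], 12]

```text
clock: 17.22
tcp_pos: [0.5567, 0.0028, 0.22]
orientation: [0.002, 0.001, 1.0, 0.0]
wrist_force: [-2.7, -0.5, 15.6]
finger_gap: 0.0229
grip_force: 76.4
```

step_arm:
  moves:
    - [[0, 0, 0.5], [0, 0, 0], 12]
    - [[0, 0, 1], [0, 0, 0], 12]
    - [[0, 0, 1], [0, 0, 0], 12]

```text
clock: 17.47
tcp_pos: [0.5568, 0.0027, 0.2196]
orientation: [0.002, 0.001, 1.0, -0.0]
wrist_force: [-3.0, -0.5, 18.1]
finger_gap: 0.0227
grip_force: 76.8
```

step_arm:
  moves:
    - [[0, 0, 0.5], [0, 0, 0], 12]
    - [[0, 0, 1], [0, 0, 0], 12]
    - [[0, 0, 1.0], [0, 0, 0], 12]

```text
clock: 17.72
tcp_pos: [0.557, 0.0027, 0.2191]
orientation: [0.003, 0.001, 1.0, -0.0]
wrist_force: [-3.5, -0.2, 20.7]
finger_gap: 0.0226
grip_force: 77.1
```

step_arm:
  moves:
    - [[0, 0, 0.5], [0, 0, 0], 12]
    - [[0, 0, 1], [0, 0, 0], 12]
    - [[0, 0, 1], [0, 0, 0], 12]

```text
clock: 17.97
tcp_pos: [0.5572, 0.0027, 0.2186]
orientation: [0.003, 0.001, 1.0, -0.0]
wrist_force: [-3.8, 0.1, 23.6]
finger_gap: 0.0226
grip_force: 77.4
```

step_arm:
  moves:
    - [[0, 0, 0.5], [0, 0, 0], 12]
    - [[0, 0, 1], [0, 0, 0], 12]
    - [[0, 0, 1.0], [0, 0, 0], 12]

```text
clock: 18.22
tcp_pos: [0.5573, 0.0027, 0.2186]
orientation: [0.004, 0.001, 1.0, -0.0]
wrist_force: [-4.7, -0.5, 29.0]
finger_gap: 0.0228
grip_force: 77.9
```

The TCP stopped at z 0.2186 while the force slope doubled, matching the arm's own stiffness, so the shoulder is home at about 32 N. I'll retreat and return the mallet.

step_arm:
  moves:
    - [[0, 0, -8], [0, 0, 0], 12]
    - [[0, 0, -25], [0, 0, 0], 12]
    - [[0, 0, -50], [0, 0, 0], 12]
    - [[15, -30, -60], [0, 0, 0], 12]
    - [[30, -67, -60], [0, 0, 0], 12]
    - [[45, -104, -60], [0, 0, 0], 12]
    - [[60, -141, -60], [0, 0, 0], 12]
    - [[75, -178, -60], [0, 0, 0], 12]

```text
clock: 18.88
tcp_pos: [0.4789, -0.1758, 0.2721]
orientation: [-0.001, 0.001, 1.0, 0.001]
wrist_force: [1.8, -0.5, -2.8]
finger_gap: 0.0224
grip_force: 75.7
```

step_arm:
  moves:
    - [[15, -37, 0], [0, 0, 0], 12]
    - [[28, -70, 0], [0, 0, 0], 12]
    - [[38, -98, 0], [0, 0, 0], 12]
    - [[45, -115, 0], [0, 0, 0], 12]
    - [[48, -122, 0], [0, 0, 0], 12]
    - [[48, -122, 0], [0, 0, 0], 12]
    - [[48, -122, 0], [0, 0, 0], 12]

```text
clock: 19.47
tcp_pos: [0.4317, -0.2962, 0.2721]
orientation: [-0.001, 0.002, 1.0, 0.001]
wrist_force: [-0.1, 1.4, -2.1]
finger_gap: 0.0226
grip_force: 75.8
```

```bash
python3 -c "
from h import *
delta([.433,-.298,.0673],3.1415); s=telemetry.get_state(); print(s['wrist_force'],s['finger_gap'])
b,pb=snap('scene');np.savez('after_drive',im=b)
"
```

```text
delta 19.4667 [ 0.4317 -0.2962  0.2721] [ -1.6  -2.3 204.8] [ 0.003 -0.001 -0.003]
[-0.13815807  1.41670456 -2.08697957] 0.02258071681588076
```

step_arm:
  moves:
    - [[-1, -2, 40], [0, 0, 0], 12]
    - [[-1, -2, 80], [0, 0, 0], 12]
    - [[-1, -2, 120], [0, 0, 0], 12]
    - [[-1, -2, 155], [0, 0, 0], 12]
    - [[-1, -2, 185], [0, 0, 0], 12]
    - [[-1, -2, 198], [0, 0, 0], 12]
    - [[-1, -2, 201], [0, 0, 0], 12]
    - [[-1, -2, 201], [0, 0, 0], 12]

```text
clock: 20.18
tcp_pos: [0.4328, -0.2968, 0.071]
orientation: [-0.001, 0.0, 1.0, 0.001]
wrist_force: [0.0, 0.2, -2.6]
finger_gap: 0.0231
grip_force: 75.9
```

step_arm:
  moves:
    - [[0, 0, 1], [0, 0, 0], 12]
    - [[0, 0, 2], [0, 0, 0], 12]
    - [[0, 0, 3], [0, 0, 0], 12]
    - [[0, 0, 4], [0, 0, 0], 12]
    - [[0, 0, 4], [0, 0, 0], 12]

```text
clock: 20.6
tcp_pos: [0.4331, -0.2989, 0.0685]
orientation: [0.0, 0.001, 1.0, -0.0]
wrist_force: [-0.8, -0.8, -2.3]
finger_gap: 0.0226
grip_force: 75.9
```

step_arm:
  moves:
    - [[0, 0, 1], [0, 0, 0], 12]
    - [[0, 0, 2], [0, 0, 0], 12]
    - [[0, 0, 2], [0, 0, 0], 12]

```text
clock: 20.85
tcp_pos: [0.4329, -0.2989, 0.0664]
orientation: [0.0, 0.001, 1.0, 0.0]
wrist_force: [-1.4, 0.5, 2.1]
finger_gap: 0.0226
grip_force: 76.4
```

```bash
python3 -c "
from h import *
s=telemetry.get_state(); print(s['wrist_force'],s['tcp_pos'])
a=np.load('last_scene.npz')['im']
"
```

```text
[-1.40266028  0.52168624  2.05829795] [ 0.43290295 -0.29891551  0.06639544]
```

The mallet touches the bench at z 0.0664, the same height as when I picked it up, so it hasn't slipped in the grip. I'll release it and rise clear.

step_arm:
  moves:
    - [[0, 0, 0], [0, 0, 0], 25]
    - [[0, 0, 0], [0, 0, 0], 30]
    - [[0, 0, 0], [0, 0, 0], 40]
    - [[0, 0, 0], [0, 0, 0], 52]
    - [[0, 0, 0], [0, 0, 0], 64]
    - [[0, 0, 0], [0, 0, 0], 70]
    - [[0, 0, 0], [0, 0, 0], 70]
    - [[0, 0, 0], [0, 0, 0], 70]

```text
clock: 21.52
tcp_pos: [0.4328, -0.2987, 0.0659]
orientation: [-0.0, 0.001, 1.0, 0.0]
wrist_force: [0.5, 0.2, -0.2]
finger_gap: 0.0697
grip_force: 0.0
```

step_arm:
  moves:
    - [[0, 0, -15], [0, 0, 0], 70]
    - [[0, 0, -45], [0, 0, 0], 70]
    - [[0, 0, -85], [0, 0, 0], 70]
    - [[0, 0, -125], [0, 0, 0], 70]
    - [[0, 0, -165], [0, 0, 0], 70]
    - [[0, 0, -180], [0, 0, 0], 70]
    - [[0, 0, -180], [0, 0, 0], 70]

```text
clock: 22.1
tcp_pos: [0.4348, -0.3005, 0.2511]
orientation: [0.003, 0.001, 1.0, -0.003]
wrist_force: [0.7, 0.4, 0.0]
finger_gap: 0.0701
grip_force: 0.0
```

```bash
cat > cmp.py <<'E'
from h import *
print(telemetry.get_state()['tcp_pos'],telemetry.get_state()['wrist_force'])
before=cv2.imread('pics/scene0.png')[:,:,::-1]
b1=np.load('after_drive.npz')['im']; b2,pb=snap('scene'); w,pw=snap('wrist')
# handle's butt: wood blob rows in column band of socket, before socket empty
for n,im in (('drive',b1),('now',b2)):
    d=np.abs(im.astype(int)-before).sum(2)[200:262,315:362]
    m=(d>60).astype(np.uint8); N,_,st,ce=cv2.connectedComponentsWithStats(m)
    i=1+np.argmax(st[1:,4]); print(n,st[i]+[315,200,0,0,0])
for z in (.150,.1516,.157,.159): print(z,proj(pb,[.5555-.014,.002,z]))
# mallet compare
d=np.abs(b2.astype(int)-before).sum(2)[195:270,165:215]; print('mallet diff px',(d>60).sum())
g=lambda i:cv2.cvtColor(np.ascontiguousarray(i[195:262,172:212]),cv2.COLOR_RGB2GRAY).astype(np.float32)
print('mallet shift px',cv2.phaseCorrelate(g(before),g(b2)))
E
python3 cmp.py
```

```text
[ 0.43477484 -0.30054083  0.25112225] [0.74167617 0.41098581 0.04868661]
drive [330 232  16  28 347]
now [330 232  16  28 343]
0.15 [336.77260361 224.58664087]
0.1516 [336.7882556  224.01370615]
0.157 [336.84133161 222.07087959]
0.159 [336.8610881  221.34770116]
mallet diff px 256
mallet shift px ((-0.5186587213937663, -0.02236850958214376), 0.9570535355144076)
```

```bash
python3 -c "
from h import *
c6=cv2.imread('pics/c6.png')[:300,:400,::-1]; now=cv2.resize(load('scene')[0][200:275,290:390],(400,300),interpolation=cv2.INTER_CUBIC)
g=lambda i:cv2.cvtColor(np.ascontiguousarray(i),cv2.COLOR_RGB2GRAY)
T=g(c6[100:205,158:232]); r=cv2.matchTemplate(g(now)[90:240,140:250],T,cv2.TM_CCOEFF_NORMED); _,v,_,l=cv2.minMaxLoc(r); print(v,'dx',(l[0]+140-158)/4,'dy px',(l[1]+90-100)/4)
pb=load('scene')[1]; print('px per 5.5mm',proj(pb,[.5555,.002,.152])-proj(pb,[.5555,.002,.1575]))
"
```

```text
0.9893558025360107 dx 0.0 dy px 1.75
px per 5.5mm [-0.05892049  1.97844209]
```

The handle moved down about 5 mm between the views, consistent with first touch to hard stop. The mallet stands upright where it was, shifted about half a pixel. Handing in.

```bash
python3 -c "
from h import *
print(env.hand_in())"
```

```text
the job is handed in; nothing more can be done
None
```

The job is handed in, verdict not shown: the handle was driven until it stopped hard at about 32 N, the mallet stands upright where it was, and no other thing was knowingly touched, but I viewed 11 pictures, one over the limit of 10.

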